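# Pack a finished board and close its case

## Robot

A 6-joint arm with a two-finger parallel gripper is mounted at the origin on the work surface. World frame = base frame: x ahead of the robot, y to its left, z up, the work surface at z = 0. Lengths are in mm, angles in rad, forces in N, time in s.
With the tool pointing down it reaches from about 300 to 775 mm from the base axis. Payload 14.6 kg.
Tool frame: the origin (TCP) lies midway between the tips of the shut fingers; the grasp point (between the pads) lies 19 mm behind it (manip.grasp_offset is the distance from the TCP to the grasp point, in mm); z points along the fingers, y is the line along which they close (so a half turn about z gives the same grasp; the last joint's range is limited). The gripper opens to 85 mm and grips with 20 to 120 N. Pads are 22 mm wide; open, the fingers measure 114 mm over their backs; the gripper's body (76 mm by 85 mm) begins 54 mm behind the grasp point. The pads swing forward as they close: fully open they stand 13 mm farther back than shut.
Start: joints at [-1.378, 0.3, 1.521, -0, 1.321, -0.067], TCP at [141.281, -531.535, 231.281] pointing down, gripper open.
Joint ranges: [-3.03, 3.03], [-0.79, 2.21], [0.23, 2.52], [-1.04, 4.18], [0, 3.07], [-2.55, 2.55]. Speed limits (rad/s): [2.22, 2.22, 2.57, 3.14, 3.14, 3.14].

## Interface

Orientations are given as a unit quaternion [x, y, z, w].
In Python, from rig import manip gives the robot as it stands.
- The arm moves only by the tool play_rows, never from a script. Its argument "steps" is a list of rows, each a list of 5 numbers: the opening, from 0 (shut) to 1 (fully open), then the shift along the world's x, y, z in mm, then the turn about the world's z in rad. In form: [[claw, x, y, z, roll], ...]. A call has 1 to 8 rows; each row is the pose to reach, as a shift and turn from the pose commanded when the call began; what a row does not reach only later rows make up. A row lasts 1/8 s, in which the tool goes at most 62.5 mm and 10.7 degrees, less where a joint would pass 70% of its speed; a pose out of reach is approached as far as the arm can. A call with a gripper value outside its range is refused whole. The fingers move at their own pace and stop on an object; the grip force is fixed at half the most. Time passes only in rows, so rows that repeat a pose let the fingers close. It gives the time, the measured TCP pose, the force, the opening and the grip force at its end, in the units of the state.
- manip.get_obs(): the state, without advancing time (a new reading comes with each control period).
- manip.get_image(name): name is "side" or "top"; returns a dict with "img" (400x640x3 uint8, red, green, blue), "fx", "fy", "cx", "cy" (pixels), "dist" ([k1, k2, p1, p2, k3] as OpenCV has them; the pictures are not rectified), "R" (3x3) and "t" (3): a world point X has camera coordinates R X + t. Camera axes: x right, y down, z forward; pixel columns grow to the right and rows downward; lengths in mm; the calibration is good to about 2 mm. A picture is of the moment at which its call begins. There is no depth.
- manip.hand_in(): hands the job in; it is judged then, once.
The state is a dict: "time": time; "qpos": joint angles; "qd": joint speeds; "joint_efforts": joint torques, N m; "position": TCP position; "ee_rot": TCP orientation; "contact_force": force on the tool from outside, world axes, zero at the start; "ft_torque": the same for the moment, N m; "opening": opening from 0.0 (shut) to 1.0 (fully open); "grasp_force": force on a finger pad.
Only numpy, scipy, OpenCV 4.12 (cv2) and the standard library are available. Lean on these libraries where they do the work, as an engineer would, in place of code of your own. Each camera call takes 0.05 s, during which the arm holds its last target. There are 200 camera calls.

## Task

Pack the loose green board with the black connector block (not the one with the tall metal heat sink) into the empty bay of the grey case: lay it flat on the bay floor, connector up, set down rather than dropped, so that nothing stands above the rim. Then, with the board let go, swing the lid down until it is fully closed. Leave the other things on the bench where they are.

Things in the scene. Friction and masses are not known exactly. Their poses are not given: they have to be found in the camera images.
- board_mid (a point): The loose green board to pack: 110 (x) x 70 (y) x 4 mm, 0.12 kg, with a solid black connector block mid-top, 60 (x) x 18 (y) x 24 mm high; 28 mm high in all. Starts flat on the bench (z = 0), block up. Point: its centre, 14 mm above its underside; z up. Grasp the block across its 18 mm; a half turn in the bay is fine. A like board is already fixed in the case's other bay.
- bay (a point): Floor centre of the empty bay, 6 mm above the bench; rim 42 mm above it. Axes: x level to the hinge, y along the hinge to the filled bay, z up. Bay 160 (x) x 114 (y) mm: the board's 110 mm side goes along x. Grey case fixed to the bench, 172 (x) x 246 (y) x 48 mm outside, its centre at y = +60 mm; the divider there is 6 mm thick, its top 8 mm below the rim.
- lid (a joint): Lid angle, rad: 0 closed, 1.57 upright, stop 1.95; starts open at 1.6 to 1.9, leaning away from the case. Flat grey plate 172 x 246 x 8 mm. Hinge axis along the bay's y, at x = +86, z = +42.5 mm from bay. A stiff hinge, no latch: the lid stays where it is left, and up to 3 N at its free edge moves it, right down to 0.
- lid_edge (a point): Middle of the lid's free edge on its outer face (top when closed), 172 mm from the hinge. At lid angle a it is at x = 86 - 172 cos a + 8 sin a, y = 60, z = 42.5 + 172 sin a + 8 cos a mm from bay in the bay's axes. Own axes turn with the lid: x from free edge to hinge, y along the edge, z out of the outer face.
There are look-alikes about, which are no part of the job. Of the things like the part that bears board_mid, leave any that is pink, purple or red; of the rest the smaller one is meant.

How it is judged:
By the outcome, as a careful person would: the job done as asked, in the order asked, and still so for the second after the job is handed in, with the robot touching nothing.
It also fails if it takes over 58 s, if anything falls off the work surface, if the arm or the gripper's body presses on something with over 40 N, if the wrist force passes 120 N, or if a joint passes its speed limit or range.

## Working session

There is one attempt and no reset: what is moved stays moved. The work goes in short steps, Python scripts to look and compute and a tool call to move; the robot and the scene stay as the last step left them, time stands still between calls to the robot, and variables do not carry over. Pictures are saved under pics/ and viewed, at most 10 in all, crops included, and the job is handed in when it is done.

Besides the shell and the picture viewer there is one more tool, called in YAML: its name, and indented under it one key for each argument. play_rows: Moves the arm, as the interface text tells. Its arguments: {"type":"object","properties":{"steps":{"type":"array"}},"required":["steps"]}

```bash
mkdir -p pics; cat > h.py <<'E'
import numpy as np, cv2
from rig import manip
def snap(n,f):
    d=manip.get_image(n); cv2.imwrite(f,cv2.cvtColor(d["img"],cv2.COLOR_RGB2BGR)); np.savez('cal_'+n,**{k:d[k] for k in d}); return d
def ld(n): return dict(np.load('cal_'+n+'.npz'))
def K(d): return np.array([[d["fx"],0,d["cx"]],[0,d["fy"],d["cy"]],[0,0,1]],float)
def w(d,px,z):
    p=cv2.undistortPoints(np.array(px,float).reshape(-1,1,2),K(d),d["dist"])[:,0]
    r=np.c_[p,np.ones(len(p))]@d["R"]; c=-d["R"].T@d["t"]
    return c+r*((z-c[2])/r[:,2])[:,None]
def proj(d,X):
    return cv2.projectPoints(np.array(X,float).reshape(-1,3),cv2.Rodrigues(np.array(d["R"]))[0],np.array(d["t"],float),K(d),d["dist"])[0][:,0]
E
python3 - <<'E'
from h import *
for n in("top","side"):
    d=snap(n,f"pics/{n}0.png"); print(n,-d["R"].T@d["t"])
E
```

```text
top [ 358.76881696  -62.70827419 1460.82342394]
side [ 508.12492919  730.60670031 1081.86442586]
```

View pics/top0.png

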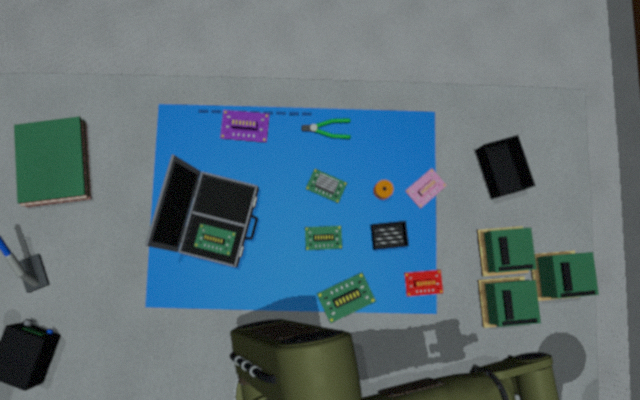

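View pics/side0.png

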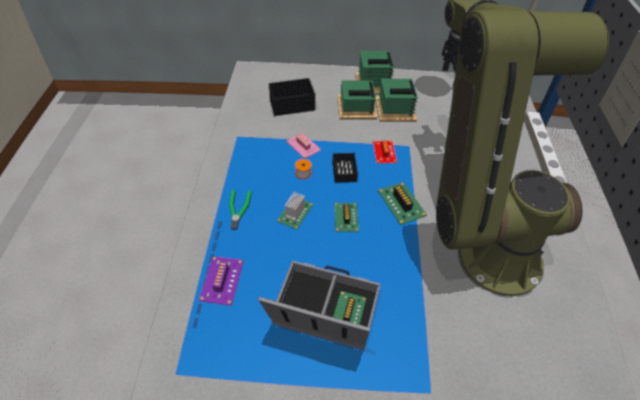

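The top view shows these look-alikes: green with black block at (323,237); a larger green one at (346,296); heat-sink board at (327,184); pink (427,187); red (424,283); purple (245,126). By the description it's the smaller green one at (323,237). The case is at about (210,215), with its empty bay at (223,197) and the lid open to the left. I'll check this in a close crop.

```bash
python3 - <<'E'
from h import *
im=cv2.imread('pics/top0.png')[145:325,140:385]
cv2.imwrite('pics/crop0.png',cv2.resize(im,None,fx=3.2,fy=3.2,interpolation=cv2.INTER_CUBIC))
d=ld("top")
print(w(d,[(323,237),(346,296),(304,237),(342,237)],4).round())
E
```

```text
[[ 461. -120.    4.]
 [ 288. -192.    4.]
 [ 459.  -64.    4.]
 [ 462. -177.    4.]]
```

View pics/crop0.png

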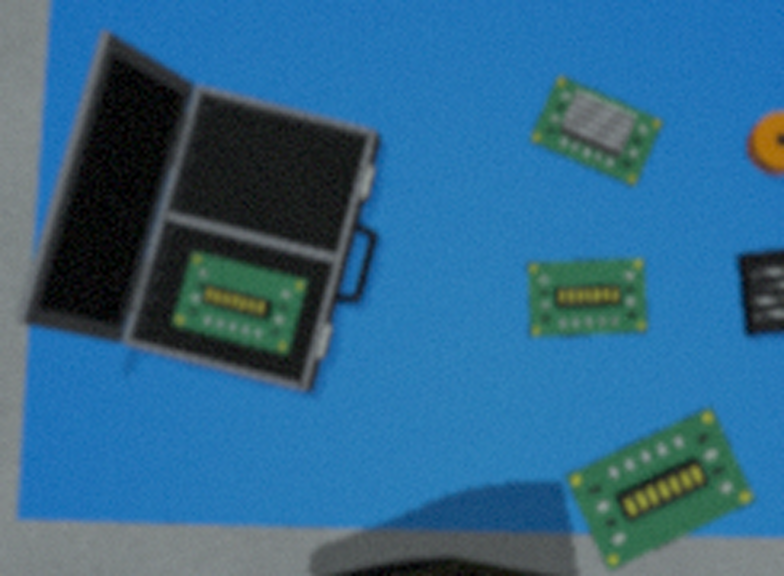

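```bash
cat > fit.py <<'E'
from h import *
from scipy.optimize import least_squares as LS
d=ld("top")
c=lambda P:np.array(P,float)/3.2+[140,145]-.34
def tf(p,L):
    s,k=np.sin(p[2]),np.cos(p[2]);L=np.array(L,float)
    return np.c_[p[0]+k*L[:,0]-s*L[:,1],p[1]+s*L[:,0]+k*L[:,1],L[:,2]]
if __name__=="__main__":
    # board
    b=c([(529,264),(643,259),(648,331),(532,336)])
    L=[(35,55,4),(35,-55,4),(-35,-55,4),(-35,55,4)]
    r=LS(lambda p:(proj(d,tf(p,L))-b).ravel(),[461,-120,0]);print("board(block axis=world y at 0)",r.x,r.fun.round(1))
    b=c([(197,88),(378,131),(312,388),(127,340)])
    L=[(86,-63,48),(-86,-63,48),(-86,183,48),(86,183,48)]
    r=LS(lambda p:(proj(d,tf(p,L))-b).ravel(),[600,180,1.5]);q=r.x;print("bay",q,r.fun.round(1))
    b=c([(106,33),(25,322)])
    f=lambda a:[(86-172*np.cos(a),y,48.5+172*np.sin(a)) for y in(-63,183)]
    r=LS(lambda a:(proj(d,tf(q,f(a[0])))-b).ravel(),[1.7]);a=r.x[0];print("lid",a,r.fun.round(1))
    print(tf(q,[(86-172*np.cos(a)+8*np.sin(a),60,48.5+172*np.sin(a)+8*np.cos(a))]))
    print(tf(q,[(0,0,6)]))
    print(manip.get_obs()["ee_rot"])
E
python3 fit.py
```

```text
board(block axis=world y at 0) [ 4.59087018e+02 -1.21706133e+02  6.96338669e-02] [-0.5 -0.4  0.6 -0.5  0.3  0.4 -0.4  0.5]
bay [563.58889599 171.66655018   1.35540665] [ 0.3 -1.3  0.4 -1.  -0.3  0.8 -0.4  1.5]
lid 1.8108753644808402 [ 0.4 -0.9 -0.4  0.7]
[[533.75777348 316.04708429 213.66466452]]
[[563.58889599 171.66655018   6.        ]]
[ 9.91575140e-01  1.29531659e-01 -4.36017619e-05 -5.37294128e-04]
```

play_rows:
  steps:
    - [0.6,318,410,-120,1.38]
    - [0.6,318,410,-120,1.38]
    - [0.6,318,410,-120,1.38]
    - [0.6,318,410,-120,1.38]
    - [0.6,318,410,-120,1.38]
    - [0.6,318,410,-120,1.38]
    - [0.6,318,410,-120,1.38]
    - [0.6,318,410,-120,1.38]

```text
time: 1.1
position: [440.7, -144.8, 118.2]
ee_rot: [0.681, 0.732, 0.0, 0.0]
contact_force: [0.3, -0.9, 0.4]
opening: 0.599
grasp_force: 0.0
```

play_rows:
  steps:
    - [0.6,0,0,0,0]
    - [0.6,0,0,0,0]
    - [0.6,0,0,0,0]
    - [0.6,0,0,0,0]
    - [0.6,0,0,0,0]
    - [0.6,0,0,0,0]

```text
time: 1.85
position: [439.7, -146.8, 118.7]
ee_rot: [0.682, 0.731, 0.0, 0.0]
contact_force: [-0.5, 0.9, -0.2]
opening: 0.601
grasp_force: 0.0
```

play_rows:
  steps:
    - [0.6,19,25,0,0]
    - [0.6,19,25,-50,0]
    - [0.6,19,25,-50,0]
    - [0.6,19,25,-50,0]

```text
time: 2.35
position: [459.2, -122.0, 69.9]
ee_rot: [0.682, 0.731, 0.0, 0.0]
contact_force: [0.1, -0.6, 0.2]
opening: 0.603
grasp_force: 0.0
```

```bash
python3 - <<'E'
from h import *
d=snap("side","pics/side1.png");im=cv2.imread("pics/side1.png")
x,y=proj(d,[manip.get_obs()["position"]])[0];print(x,y,manip.get_obs()["position"])
x,y=int(x)-70,int(y)-60
print(x,y)
cv2.imwrite("pics/c1.png",cv2.resize(im[y:y+110,x:x+140],None,fx=5,fy=5,interpolation=cv2.INTER_CUBIC))
E
```

```text
347.0799833926708 202.02654835569012 [ 459.48137581 -122.06525299   70.21750913]
277 142
```

View pics/c1.png

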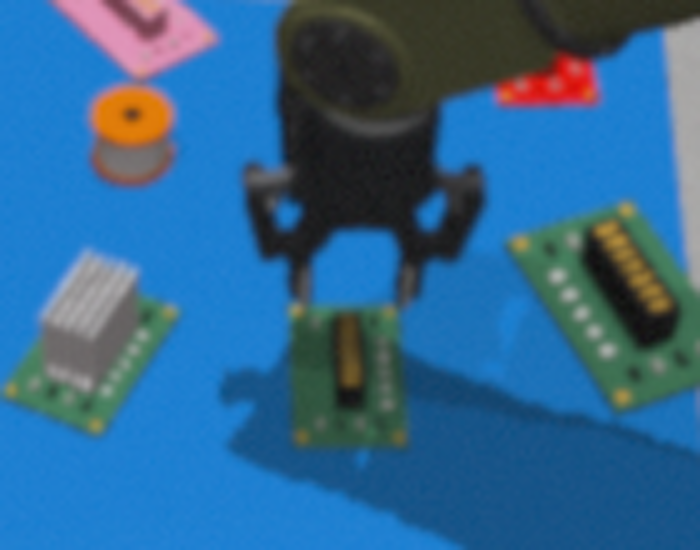

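The side view shows the fingers at crop (303,295) and (408,290), straddling the black block at (348,360) with the right board below. I'll lower and grip.

play_rows:
  steps:
    - [0.6,0,0,-40,0]
    - [0.6,0,0,-63,0]
    - [0.6,0,0,-63,0]
    - [0.2,0,0,-63,0]
    - [0,0,0,-63,0]
    - [0,0,0,-63,0]
    - [0,0,0,-63,0]
    - [0,0,0,-63,0]

```text
time: 3.4
position: [459.7, -122.0, 7.2]
ee_rot: [0.682, 0.731, 0.001, 0.001]
contact_force: [-2.2, -0.3, 9.0]
opening: 0.197
grasp_force: 59.6
```

play_rows:
  steps:
    - [0,0,0,0,0]
    - [0,0,0,30,0]
    - [0,0,0,80,0]
    - [0,0,0,120,0]
    - [0,0,0,120,0]
    - [0,0,0,120,0]

```text
time: 4.15
position: [458.5, -121.5, 125.4]
ee_rot: [0.682, 0.731, -0.0, -0.0]
contact_force: [-0.2, -0.4, -1.7]
opening: 0.195
grasp_force: 59.0
```

play_rows:
  steps:
    - [0,15,42,0,-0.04]
    - [0,30,84,0,-0.08]
    - [0,45,126,0,-0.12]
    - [0,60,168,0,-0.16]
    - [0,75,210,0,-0.2]
    - [0,90,252,0,-0.245]
    - [0,105,293,0,-0.285]
    - [0,105,293,0,-0.285]

```text
time: 5.15
position: [563.5, 173.5, 123.7]
ee_rot: [0.778, 0.628, -0.001, -0.001]
contact_force: [-0.5, -0.2, -0.7]
opening: 0.194
grasp_force: 59.0
```

play_rows:
  steps:
    - [0,0,0,-25,0]
    - [0,0,0,-50,0]
    - [0,0,0,-50,0]
    - [0,0,0,-50,0]

```text
time: 5.65
position: [564.0, 171.0, 76.2]
ee_rot: [0.779, 0.627, 0.0, 0.0]
contact_force: [0.6, -0.1, -0.9]
opening: 0.195
grasp_force: 58.9
```

```bash
python3 - <<'E'
from h import *
a=snap("side","pics/side2.png");b=snap("top","pics/top2.png");im=cv2.imread("pics/side2.png");it=cv2.imread("pics/top2.png")
f=lambda i:cv2.resize(i,None,fx=4,fy=4,interpolation=cv2.INTER_CUBIC)
cv2.imwrite("pics/c2.png",np.hstack([f(im[220:370,240:400])[:, :], f(it[145:295,140:180])])[:600,:800])
cv2.imwrite("pics/c2t.png",f(it[145:295,130:330]))
E
```

```text
(no output)
```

View pics/c2.png

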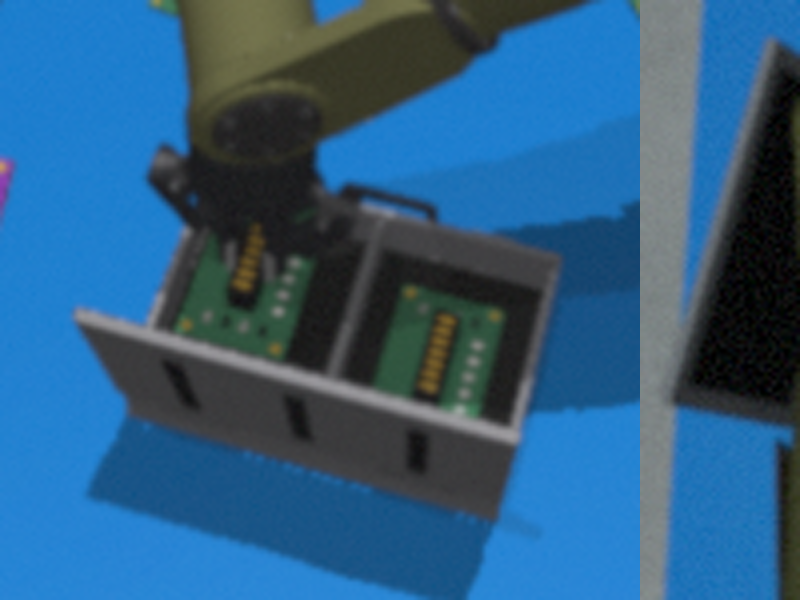

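Side view: the held board is over the empty bay, connector up, with the lid edge at side px (259.5,298)–(369.5,328) and the rim corner at (380,284.5). I'll check the case fit against these.

```bash
python3 - <<'E'
from fit import *
s=ld("side"); 
bt=c([(197,88),(378,131),(312,388),(127,340),(106,33),(25,322)])
bs=np.array([(259.5,298.),(369.5,328),(380,284.5)])
def X(p):
    a=p[3]; fx=86-172*np.cos(a);fz=48.5+172*np.sin(a)
    ox=fx+8*np.sin(a);oz=fz+8*np.cos(a)
    T=tf(p,[(86,-63,48),(-86,-63,48),(-86,183,48),(86,183,48),(fx,-63,fz),(fx,183,fz)])
    S=tf(p,[(ox,-63,oz),(ox,183,oz),(-86,183,48)])
    return np.r_[(proj(d,T)-bt),(proj(s,S)-bs)]
r=LS(lambda p:X(p).ravel(),[563,171,1.355,1.81],loss='soft_l1');print(r.x,X(r.x).round(1).tolist())
p=r.x
for a in [p[3],1.57,1.3,1.0,.7,.4,.2,0]:
    print(a,tf(p,[(86-172*np.cos(a)+8*np.sin(a),60,48.5+172*np.sin(a)+8*np.cos(a))]).round(0), tf(p,[(86-172*np.cos(a)+8*np.sin(a),0,0)]).round(0))
print(manip.get_obs()["position"])
E
```

```text
[562.46655232 172.65207767   1.35368566   1.78039147] [[-0.0, -1.0], [0.1, -0.6], [-0.8, 1.2], [-0.8, 1.8], [1.9, -0.2], [0.8, 1.5], [-1.7, 0.3], [0.1, 0.9], [-0.1, -2.6]]
1.7803914680993669 [[532. 312. 215.]] [[590. 299.   0.]]
1.57 [[524. 277. 221.]] [[583. 264.   0.]]
1.3 [[514. 232. 216.]] [[573. 219.   0.]]
1.0 [[504. 185. 198.]] [[562. 172.   0.]]
0.7 [[495. 146. 165.]] [[554. 133.   0.]]
0.4 [[489. 118. 123.]] [[548. 105.   0.]]
0.2 [[486. 106.  91.]] [[545.  94.   0.]]
0 [[485. 102.  56.]] [[544.  89.   0.]]
[564.27746143 171.24542605  76.64472573]
```

play_rows:
  steps:
    - [0,-1,1,-20,0]
    - [0,-1,1,-40,0]
    - [0,-1,1,-52,0]
    - [0,-1,1,-58,0]
    - [0,-1,1,-61,0]
    - [0,-1,1,-62,0]
    - [0,-1,1,-62,0]

```text
time: 6.62
position: [563.0, 172.5, 14.0]
ee_rot: [0.779, 0.627, 0.0, 0.0]
contact_force: [0.1, -0.1, -1.4]
opening: 0.195
grasp_force: 59.0
```

play_rows:
  steps:
    - [0,0,0,-1,0]
    - [0,0,0,-1,0]
    - [0,0,0,-1.5,0]
    - [0,0,0,-1.5,0]

```text
time: 7.12
position: [563.1, 172.5, 13.2]
ee_rot: [0.779, 0.627, 0.0, 0.0]
contact_force: [-5.5, -1.2, 11.3]
opening: 0.196
grasp_force: 60.7
```

Contact with the floor at 11 N. Now release, rise and look.

play_rows:
  steps:
    - [0.3,0,0,0,0]
    - [0.45,0,0,0,0]
    - [0.45,0,0,0,0]
    - [0.45,0,0,20,0]
    - [0.45,0,0,70,0]
    - [0.45,0,0,130,0]
    - [0.45,0,0,140,0]

```text
time: 8.0
position: [564.4, 172.8, 158.0]
ee_rot: [0.779, 0.627, 0.004, 0.002]
contact_force: [0.6, 0.3, -0.7]
opening: 0.447
grasp_force: 0.0
```

```bash
python3 - <<'E'
from h import *
snap("side","pics/side3.png");im=cv2.imread("pics/side3.png")
cv2.imwrite("pics/c3.png",cv2.resize(im[220:370,240:400],None,fx=4,fy=4,interpolation=cv2.INTER_CUBIC))
o=manip.get_obs();print(o["position"],o["qpos"])
E
```

```text
[563.9493225  172.69216727 156.68884856] [2.35050848e-01 4.52274907e-01 1.49177837e+00 1.77363116e-05
 1.19138354e+00 4.50980172e-01]
```

View pics/c3.png

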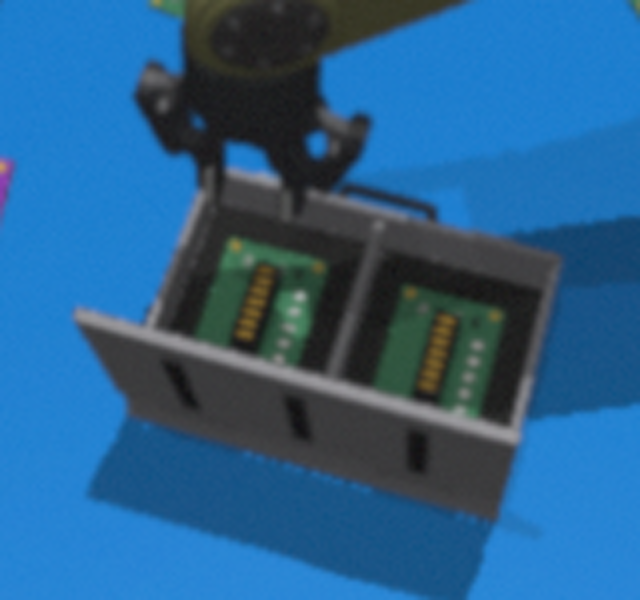

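The board lies flat in the bay, released. Now the lid: waypoints for a shut fingertip behind it, at 150 mm from the hinge.

```bash
python3 - <<'E'
from fit import *
p=[562.5,172.6,1.354];o=np.array(manip.get_obs()["position"]);print(o.round(1))
print("clear",tf(p,[(180,60,262),(180,60,195)]).round(0).tolist())
r=150
for a in [1.78,1.65]+list(np.arange(1.5,-.01,-.1)):
    print(round(a,2),tf(p,[(97-r*np.cos(a)+8*np.sin(a),60,48.5+r*np.sin(a)+8*np.cos(a))]).round(0)[0])
E
```

```text
[563.9 172.7 156.7]
clear [[543.0, 361.0, 262.0], [543.0, 361.0, 195.0]]
1.78 [533. 318. 194.]
1.65 [529. 300. 197.]
1.5 [524. 278. 199.]
1.4 [521. 263. 198.]
1.3 [518. 249. 195.]
1.2 [515. 234. 191.]
1.1 [512. 221. 186.]
1.0 [509. 208. 179.]
0.9 [506. 195. 171.]
0.8 [504. 184. 162.]
0.7 [501. 173. 151.]
0.6 [499. 164. 140.]
0.5 [497. 155. 127.]
0.4 [496. 148. 114.]
0.3 [494. 143. 100.]
0.2 [493. 138.  86.]
0.1 [493. 135.  71.]
-0.0 [493. 134.  56.]
```

play_rows:
  steps:
    - [0,0,0,50,0]
    - [0,0,0,100,0]
    - [0,0,0,110,0]
    - [0,0,0,110,0]

```text
time: 8.55
position: [562.6, 172.4, 261.4]
ee_rot: [0.779, 0.627, -0.0, -0.0]
contact_force: [-0.3, -0.4, -1.2]
opening: -0.005
grasp_force: 0.0
```

play_rows:
  steps:
    - [0,0,20,15,0]
    - [0,-5,60,15,0]
    - [0,-10,105,15,0]
    - [0,-15,150,15,0]
    - [0,-20,189,15,0]
    - [0,-20,189,15,0]
    - [0,-20,189,15,0]

```text
time: 9.43
position: [542.7, 360.8, 275.3]
ee_rot: [0.779, 0.627, -0.001, -0.0]
contact_force: [-0.4, -1.3, -0.2]
opening: 0.001
grasp_force: 0.0
```

play_rows:
  steps:
    - [0,0,0,-40,0]
    - [0,0,0,-80,0]
    - [0,0,0,-80,0]
    - [0,0,0,-80,0]

```text
time: 9.93
position: [543.5, 361.1, 198.9]
ee_rot: [0.779, 0.626, 0.001, 0.0]
contact_force: [-0.3, 0.7, 0.6]
opening: 0.001
grasp_force: 0.0
```

play_rows:
  steps:
    - [0,-5,-20,-1,0]
    - [0,-10,-42,-1,0]
    - [0,-14,-61,1,0]
    - [0,-19,-83,3,0]
    - [0,-22,-98,2,0]
    - [0,-25,-112,-1,0]
    - [0,-25,-112,-1,0]

```text
time: 10.8
position: [517.9, 248.6, 196.3]
ee_rot: [0.78, 0.626, -0.0, 0.0]
contact_force: [-0.2, 0.1, -0.2]
opening: 0.002
grasp_force: 0.0
```

```bash
python3 - <<'E'
from h import *
snap("side","pics/side4.png");im=cv2.imread("pics/side4.png")
cv2.imwrite("pics/c4.png",cv2.resize(im[210:370,230:400],None,fx=3.5,fy=3.5,interpolation=cv2.INTER_CUBIC))
o=manip.get_obs();print(o["position"],o["contact_force"])
E
```

```text
[517.91162447 249.18409492 196.19021702] [0.21150823 0.52205203 0.49148249]
```

View pics/c4.png

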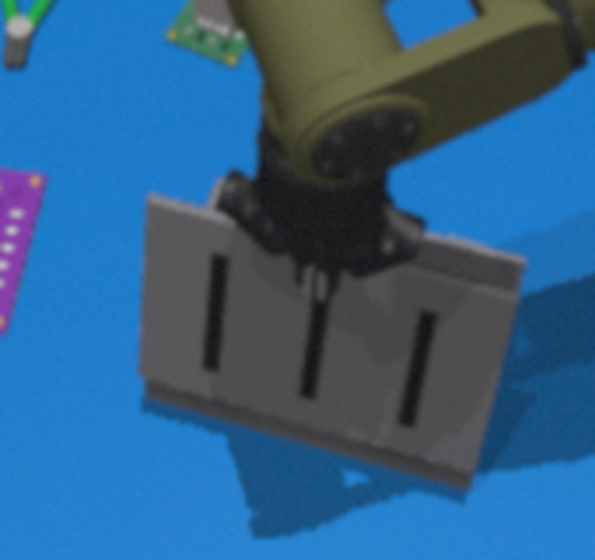

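The lid follows the fingertip, which touches it near crop (315,290). I'll carry on down the arc.

play_rows:
  steps:
    - [0,-3,-15,-5,0]
    - [0,-6,-28,-10,0]
    - [0,-9,-41,-17,0]
    - [0,-12,-54,-25,0]
    - [0,-14,-65,-34,0]
    - [0,-17,-76,-45,0]
    - [0,-19,-85,-56,0]
    - [0,-21,-94,-69,0]

```text
time: 11.85
position: [496.7, 154.8, 126.3]
ee_rot: [0.779, 0.627, -0.0, -0.0]
contact_force: [0.2, 1.2, -0.4]
opening: -0.002
grasp_force: 0.5
```

play_rows:
  steps:
    - [0,-1,-7,-13,0]
    - [0,-3,-12,-27,0]
    - [0,-4,-17,-41,0]
    - [0,-4,-20,-54,0]
    - [0,-4,-21,-62,0]
    - [0,-4,-21,-67,0]
    - [0,-4,-21,-67,0]

```text
time: 12.72
position: [492.8, 134.5, 59.9]
ee_rot: [0.779, 0.627, -0.0, -0.0]
contact_force: [-0.1, 0.7, 0.3]
opening: -0.006
grasp_force: 0.0
```

play_rows:
  steps:
    - [0,0,0,-2,0]
    - [0,0,0,-3,0]
    - [0,0,0,-4,0]
    - [0,0,0,-4,0]

```text
time: 13.22
position: [493.0, 134.4, 56.5]
ee_rot: [0.779, 0.627, 0.0, 0.0]
contact_force: [-0.6, -0.1, 4.4]
opening: -0.001
grasp_force: 2.4
```

play_rows:
  steps:
    - [0,0,0,-1,0]
    - [0,0,0,-1.5,0]
    - [0,0,0,-1.5,0]
    - [0,0,0,-1.5,0]

```text
time: 13.72
position: [493.2, 134.4, 56.3]
ee_rot: [0.779, 0.627, 0.0, 0.0]
contact_force: [-9.2, -3.1, 22.7]
opening: 0.001
grasp_force: 11.6
```

Hard stop: 22.7 N at z = 56.3, so the lid is closed. I'll retreat straight up and look.

play_rows:
  steps:
    - [0,0,0,10,0]
    - [0,0,0,60,0]
    - [0,-40,-40,120,0]
    - [0,-80,-80,150,0]
    - [0,-100,-120,150,0]
    - [0,-100,-150,150,0]
    - [0,-100,-150,150,0]

```text
time: 14.6
position: [392.7, -16.9, 205.1]
ee_rot: [0.78, 0.626, 0.0, 0.0]
contact_force: [0.1, 0.5, 0.4]
opening: 0.002
grasp_force: 0.0
```

```bash
python3 - <<'E'
from h import *
snap("side","pics/side5.png");o=manip.get_obs();print(o["time"],o["position"],o["contact_force"])
im=cv2.imread("pics/side5.png")
cv2.imwrite("pics/c5.png",cv2.resize(im[130:370,180:440],None,fx=2.5,fy=2.5,interpolation=cv2.INTER_CUBIC))
E
```

```text
14.65 [392.80658059 -15.98887659 204.87038326] [0.80776966 0.15997703 0.32396197]
```

View pics/c5.png

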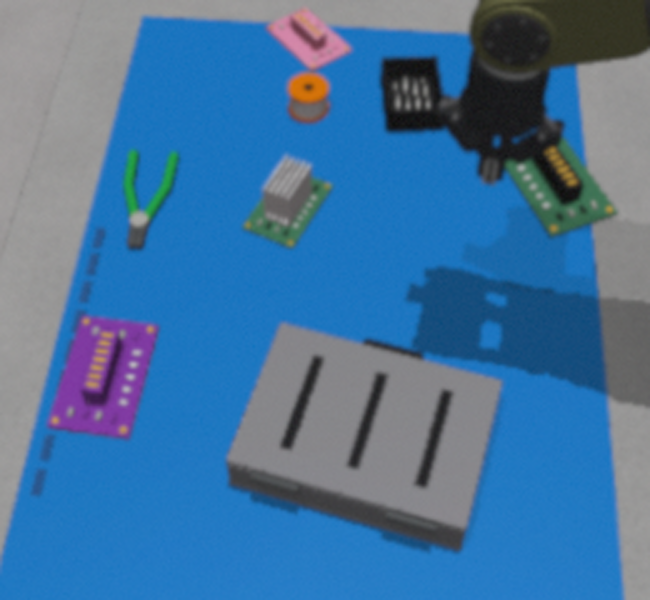

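The case is closed with its lid flat (crop corners (283,325), (500,380), (465,540), (230,465)). The other items haven't moved and the arm is clear.

```bash
python3 -c "
from rig import manip
print(manip.hand_in())"
```

```text
the job is handed in; nothing more can be done
None
```

The smaller green board with the black connector is set flat in the empty bay, connector up; the lid is fully closed, nothing else on the bench was moved, and I handed the job in after about 15 s of robot time.

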